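# Make room in the gift caddy: lift out the dovetailed divider and load the gift set

### The job

Make room in the wooden gift caddy for the three-jar gift set. Lift the middle divider, between the two empty bays, straight up out of its dovetail grooves and put it away in the tin bin, then set the gift set upright in the wide bay this opens, standing flat on the caddy's floor with its long side running from front to back. Reach in under the handle without dragging or tipping the caddy, and leave the other dividers and the things already packed where they are.

Things in the scene. Friction and masses are not known exactly. Their poses are not given: they have to be found in the camera images.
- caddy: open wooden caddy (bottle-carrier type), loose on the table, 1.5 kg, 160 mm deep (x), 260 wide (y). Origin: centre of its underside; its -x side, the front, looks back and to the robot's right; z up. Front and back walls 54 mm high, 16 thick; inside 128 deep by 236 wide; floor 8 thick. Three dividers at y = -63, 0, +63 mm make two empty middle bays 53 mm wide and two packed outer ones
- handle_bar (a point): middle of the caddy's fixed round handle bar, 18 mm thick, along the caddy's y straight above the middle divider's tab, 270 mm above the table: it stops a gripper that points straight down, one leaned 25 degrees towards the caddy's front clears it. Gabled end boards at the caddy's two y ends carry it: 12 mm thick, 292 high, 160 deep up to 66 mm height, 44 deep at the top
- wide_bay (a point): centre of the caddy's floor (its upper face, 8 mm above the underside), axes as the caddy; once the middle divider is out, the wide bay centred here is 116 mm (y) by 128 mm (x)
- divider_tab (a point): the middle divider: board 10 mm thick (its y), 147 long (its x, along the caddy's x), 45 high, about 0.1 kg, with a thumb tab at its middle 40 wide (x), 10 thick, 32 high. This point: in the tab, 63 mm above the underside, 14 below the tab's top. Dovetailed ends sit in grooves, 46 mm deep, open at the top, 1.5 mm play; twisted or pulled aside it binds and drags the caddy
- divider_left: the same kind of divider, 63 mm to the caddy's +y side; stays in its grooves. Origin: centre of its underside, 8 mm above the caddy's underside
- divider_right: the same kind of divider, 63 mm to the caddy's -y side; stays in its grooves. Origin: centre of its underside
- gift_set_center (a point): centre (half-way up) of the gift set: a closed kraft carton with a window and three little jars, 55 mm thick (its x), 114 mm long (its y), 82 mm high (its z), 0.25 to 0.5 kg, standing upright on the table, its long side within about 40 degrees of the caddy's x; too thick for one 53 mm bay; grasp it across the 55 mm
- tin_bin: open galvanised tin bin, loose on the table, 0.45 kg, its long side within about 35 degrees of the caddy's x. Origin at its underside; inside 181 mm long (its x, from -84 to +97 mm) and 132 mm wide (its y), walls 2 mm thick and 58 mm high, floor 2 mm thick and empty
- bin_floor (a point): centre of the tin bin's inner floor; same axes as the bin
- mist_left: bottle, 33 mm thick, 125 mm high, in the caddy's +y bay at the back; origin at the centre of its underside
- mist_right: the same in the -y bay
- soap_left: soap carton, 63 x 45 x 26 mm, lying in the front of the caddy's +y bay; origin at the centre of its underside
- soap_right: the same in the -y bay
- candle: lidded candle, 65 mm thick, 73 mm high, on the table to the left of the caddy; a bystander; origin at the centre of its underside

How it is judged:
On the way, in this order (a step that is already met when the one before it is completed fails the run):
1. the middle divider is lifted up clear of its grooves (z of divider_tab in the frame of caddy above 0.117 m), for 0.1 s.
2. the divider is inside the tin bin, down on its floor (x of divider_tab in the frame of bin_floor between -0.09 and 0.09 m and y of divider_tab in the frame of bin_floor between -0.066 and 0.066 m and z of divider_tab in the frame of bin_floor below 0.075 m), for 0.1 s.
At the end, for the whole second after the job is handed in: Divider in the bin, its tab under 75 mm above the bin floor. Gift set flat on the caddy floor, within 12 mm of the middle front to back, 32 mm sideways, 0.2 rad lengthwise. Other dividers seated, bottles and soaps upright in their bays; caddy level, at rest, within 20 mm of its start (all of step 2 and x of gift_set_center in the frame of caddy between -0.012 and 0.012 m and y of gift_set_center in the frame of caddy between -0.032 and 0.032 m and z of gift_set_center in the frame of caddy between 0.044 and 0.055 m and angle between gift_set_center's own z axis and vertical below 0.06 rad and angle between the y axis of gift_set_center and the x axis of caddy, either way round below 0.2 rad and linear speed of caddy below 0.02 m/s and y of divider_left in the frame of caddy between 0.057 and 0.069 m and z of each of divider_left, divider_right in the frame of caddy below 0.014 m and y of mist_left in the frame of caddy between 0.078 and 0.108 m and z of each of mist_left, soap_left, mist_right, soap_right in the frame of caddy below 0.016 m and angle between each of mist_left, soap_left, mist_right, soap_right's own z axis and vertical below 0.3 rad and y of soap_left in the frame of caddy between 0.078 and 0.108 m and y of divider_right in the frame of caddy between -0.069 and -0.057 m and y of mist_right in the frame of caddy between -0.108 and -0.078 m and y of soap_right in the frame of caddy between -0.108 and -0.078 m and distance of caddy from where it was at the start of the episode below 0.02 m and angle between caddy's own z axis and vertical below 0.03 rad); the robot touches nothing.
It fails at once if the caddy is dragged or lifted more than 25 mm (distance of caddy from where it was at the start of the episode above 0.025 m).
It fails at once if the caddy is tipped (angle between caddy's own z axis and vertical above 0.12 rad).
It fails at once if the candle is pushed or knocked over (distance of candle from where it was at the start of the episode above 0.03 m or angle between candle's own z axis and vertical above 0.4 rad).
It also fails if it takes over 64 s, if anything falls off the work surface, if the arm or the gripper's body presses on something with over 40 N, if the wrist force passes 120 N, or if a joint passes its speed limit or range.

### The arm

A 6-joint arm with a two-finger parallel gripper is mounted at the origin on a cart in front of the work surface, level with it; the furniture and walls round the work are solid. World frame = base frame: x ahead of the robot, y to its left, z up, the work surface at z = 0. Lengths are in m, angles in rad, forces in N, time in s.
With the tool pointing down it reaches from about 0.25 to 0.775 m from the base axis. Payload 4 kg.
Tool frame: the origin (TCP) lies at the very end of the fingers, on their centre line; the grasp point (between the pads) lies 19 mm behind it; z points along the fingers, y is the line along which they close (so a half turn about z gives the same grasp; the last joint's range is limited). The gripper opens to 94 mm and grips with 3 to 60 N. Pads are 16 mm wide; open, the fingers measure 119 mm over their backs; the gripper's body (75 mm by 177 mm) begins 78 mm behind the grasp point.
Start: joints at [-1.312, 0.087, 1.371, -0, 1.684, -0.103], TCP at [0.195, -0.514, 0.206] pointing down, gripper open.
Joint ranges: [-3.1, 3.1], [-0.76, 2.03], [0.27, 2.55], [-1.08, 4.22], [0.17, 2.65], [-2.57, 2.57]. Speed limits (rad/s): [2.79, 2.79, 3.14, 3.14, 3.14, 3.14].

### API

Orientations are given as [roll, pitch, yaw] about the fixed x, y, z axes, in that order (R = Rz(yaw) Ry(pitch) Rx(roll)).
In Python, from bench import robot gives the robot as it stands. The module is installed in compiled form; this text tells all that it offers.
- The arm moves only by the tool move_arm, never from a script. Its argument "deltas" is one flat list of numbers, 7 for each row, row after row: the turn, a rotation vector about the tool's x, y, z in rad, then the shift along the tool's x, y, z in cm, then the closure, from -1 (fully open) to 1 (shut). A call has 1 to 8 rows; each row is the pose to reach, as a shift and turn from the pose commanded when the call began, along the tool's axes at that moment; what a row does not reach only later rows make up. A row lasts 1/10 s, in which the tool goes at most 50 mm and 8.59 degrees, less where a joint would pass 70% of its speed; a pose out of reach is approached as far as the arm can. A call with a gripper value outside its range is refused whole. The fingers move at their own pace and stop on an object; the grip force is fixed at half the most. Time passes only in rows, so rows that repeat a pose let the fingers close. It gives the time, the measured TCP pose, the force, the opening and the grip force at its end, in the units of the state.
- robot.get_obs(): the state, without advancing time (a new reading comes with each control period).
- robot.snapshot(name): name is "scene" or "side" or "wrist"; returns a dict with "image" (480x640x3 uint8, red, green, blue), "depth" (480x640 float32, m along the optical axis (not along the pixel's ray), 0 where there is no reading), "fov_y" (degrees; the focal length in pixels is half the picture's height over the tangent of half this angle, whatever the lens; pixels are square), "cx", "cy" (the principal point, pixels), "D" ([k1, k2, p1, p2, k3] as OpenCV has them; the pictures are not rectified), "origin" and "orientation" of the camera in the world; the wrist camera has in their place "T_tool_cam" (4x4, takes a point from camera to tool coordinates, whose origin is the TCP and whose axes are the flange's). Camera axes: x right, y up, looking along -z (the intrinsics and any distortion apply to the point x, -y, -z); pixel columns grow to the right and rows downward; lengths in m; the calibration is good to about 2 mm. A picture is of the moment at which its call begins: read the wrist's pose just before it.
- robot.close_job(): hands the job in; it is judged then, once.
The state is a dict: "time": time; "joint_positions": joint angles; "qvel": joint speeds; "joint_torque": joint torques, N m; "tool_pos": TCP position; "ee_rot": TCP orientation; "wrist_force": force on the tool from outside, world axes, zero at the start; "wrist_torque": the same for the moment, N m; "width": finger opening in m; "finger_force": force on a finger pad.
Only numpy, scipy, OpenCV 4.12 (cv2) and the standard library are available. Lean on these libraries where they do the work, as an engineer would, in place of code of your own. Each camera call takes 0.05 s, during which the arm holds its last target. There are 200 camera calls.

## Working session

There is one attempt and no reset: what is moved stays moved. The work goes in short steps, Python scripts to look and compute and a tool call to move; the robot and the scene stay as the last step left them, time stands still between calls to the robot, and variables do not carry over. Pictures are saved under pics/ and viewed, at most 10 in all, crops included, and the job is handed in when it is done.

Besides the shell and the picture viewer there is one more tool, called by a JSON object that holds its "fn" and its "kwargs", one argument or row to a line. move_arm: Moves the arm, as the interface text tells. Its arguments: {"type":"object","properties":{"deltas":{"type":"array","items":{"type":"number"}}},"required":["deltas"]}

```bash
mkdir -p pics
cat > h.py <<'E'
import numpy as np, cv2
from scipy.spatial.transform import Rotation as R
from bench import robot
def cloud(s,o=None):
    h,w=s["depth"].shape; f=h/2/np.tan(np.radians(s["fov_y"])/2)
    K=np.array([[f,0,s["cx"]],[0,f,s["cy"]],[0,0,1.]])
    v,u=np.mgrid[:h,:w]; p=np.stack([u,v],-1).reshape(-1,1,2).astype(float)
    n=cv2.undistortPoints(p,K,np.array(s["D"],float)).reshape(h,w,2)
    d=s["depth"]; c=np.stack([n[...,0]*d,-n[...,1]*d,-d],-1)
    if "T_tool_cam" in s:
        T=np.array(s["T_tool_cam"]); c=c@T[:3,:3].T+T[:3,3]
        Rm=rot(o["ee_rot"]); t=np.array(o["tool_pos"])
    else:
        Rm=rot(s["orientation"]); t=np.array(s["origin"])
    c=c@Rm.T+t; c[d==0]=np.nan
    return c
def rot(a):
    a=np.array(a,float)
    return a if a.shape==(3,3) else (R.from_quat(a) if a.size==4 else R.from_euler('xyz',a)).as_matrix()
def snap(n,name):
    o=robot.get_obs(); s=robot.snapshot(n)
    cv2.imwrite(f"pics/{name}.png",s["image"][...,::-1]); c=cloud(s,o); np.save(f"pics/{name}.npy",c); return s,c,o
E
python3 - <<'E'
from h import *
print(robot.get_obs())
ims=[]
for n in("scene","side","wrist"):
    s,c,o=snap(n,n); print(n,s["fov_y"],s.get("origin"),s.get("orientation"),s.get("T_tool_cam")); ims.append(s["image"])
a,b=ims[:2]
cv2.imwrite("pics/both.png",np.hstack([a,b])[:,:,::-1][::1])
E
```

```text
{'time': 0.0, 'joint_positions': array([-1.31210039e+00,  8.79543958e-02,  1.37225885e+00, -1.06137546e-05,
        1.68360045e+00, -1.03114752e-01]), 'qvel': array([ 0.0021516 , -0.0007881 ,  0.00077453,  0.00078286,  0.00132662,
        0.00134896]), 'joint_torque': array([ 1.80025545e-04, -3.40174913e+01, -3.02427649e+01,  7.19479448e-02,
        3.29937553e-02, -1.83836364e-04]), 'tool_pos': array([ 0.19452436, -0.51385775,  0.20430219]), 'ee_rot': array([-3.13938232e+00, -2.18124246e-04,  3.61809264e-01]), 'wrist_force': array([ 0.05021886, -0.32650212, -0.3933711 ]), 'wrist_torque': array([-0.04161333, -0.01428508,  0.01178122]), 'finger_force': 0.0, 'width': 0.09394047538542263}
scene 46.15754637333797 [ 0.13409775 -0.86180636  1.53352853] [ 0.65524869  0.00933061 -0.4066504 ] None
side 44.01218260315372 [0.48194009 1.03308884 1.28089332] [ 0.71130986 -0.00772717 -3.065474  ] None
wrist 68.0787736082174 None None [[ 1.27649436e-03  9.57967829e-01  2.86872809e-01  8.43536133e-02]
 [ 9.99999095e-01 -1.34460847e-03  4.04306209e-05  3.78347604e-04]
 [ 4.24462842e-04  2.86872498e-01 -9.57968679e-01 -1.79096944e-01]
 [ 0.00000000e+00  0.00000000e+00  0.00000000e+00  1.00000000e+00]]
```

View pics/scene.png

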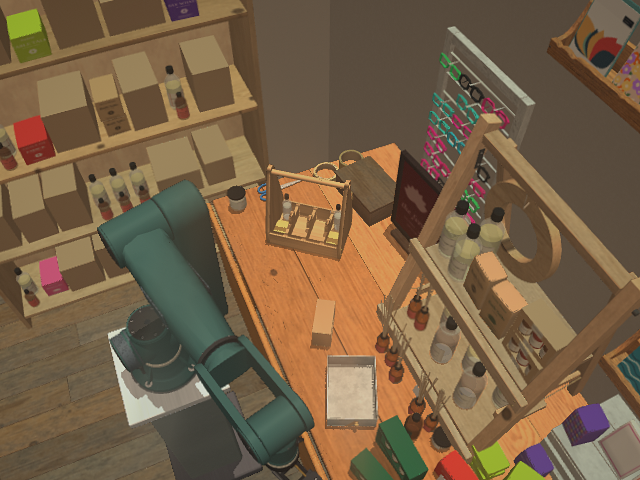

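View pics/side.png

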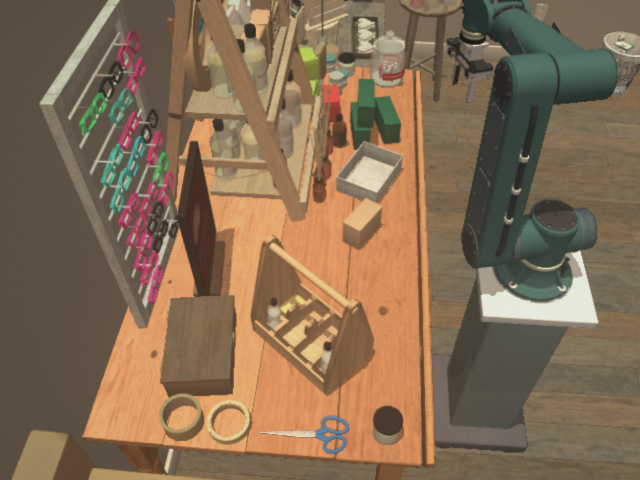

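The scene view shows the caddy around (308,215), gift box (322,322), bin (350,392) and candle (236,199). The side view shows the caddy at (312,315), box (362,223) and bin (370,172).

Run:
```python
from h import *
S=np.load("pics/scene.npy");D=np.load("pics/side.npy")
for n,u,v in[("caddy",318,178),("caddyfront",305,242),("box",324,310),("bin",350,395),("candle",236,190)]: print(n,S[v,u].round(3))
for n,u,v in[("handle",310,272),("box",362,218),("bin",370,172),("candle",388,416)]: print("side",n,D[v,u].round(3))
def fit(P,name,lo,hi,c,r):
    P=P.reshape(-1,3);P=P[~np.isnan(P[:,0])]
    m=(P[:,2]>lo)&(P[:,2]<hi)&(np.hypot(P[:,0]-c[0],P[:,1]-c[1])<r); Q=P[m]
    if len(Q)<5: print(name,len(Q));return
    (x,y),(w,h),a=cv2.minAreaRect(Q[:,:2].astype(np.float32)*1000)
    print(name,len(Q),"c",round(x,1),round(y,1),"wh",round(w,1),round(h,1),"a",round(a,1),"z",np.median(Q[:,2]).round(4))
cb=S[310,324];cn=S[395,350];cc=S[178,318]
for nm,P in(("S",S),("D",D)):
    fit(P,nm+" box",.07,.095,cb,.1); fit(P,nm+" binrim",.045,.07,cn,.16); fit(P,nm+" bar",.255,.3,cc,.2); fit(P,nm+" gable",.1,.3,cc,.2);fit(P,nm+" cand",.06,.09,S[190,236],.08)
# topdown map, each mm
P=np.vstack([S.reshape(-1,3),D.reshape(-1,3)]);P=P[~np.isnan(P[:,0])]
print(P.shape)
```

```text
caddy [0.608 0.256 0.275]
caddyfront [0.536 0.202 0.053]
box [ 0.481 -0.077  0.082]
bin [ 0.457 -0.318 -0.004]
candle [0.396 0.502 0.071]
side handle [0.577 0.27  0.282]
side box [ 0.472 -0.081  0.081]
side bin [ 0.454 -0.351  0.005]
side candle [0.392 0.485 0.072]
S box 667 c 472.0 -94.3 wh 121.4 56.1 a 59.2 z 0.0819
S binrim 637 c 490.1 -329.2 wh 272.5 217.8 a 60.6 z 0.0583
S bar 620 c 577.4 266.5 wh 56.4 266.2 a 50.2 z 0.2771
S gable 1563 c 617.9 286.6 wh 223.0 302.9 a 50.3 z 0.2163
S cand 230 c 392.1 493.3 wh 67.2 69.9 a 21.4 z 0.0727
D box 719 c 472.2 -94.9 wh 120.9 58.0 a 59.2 z 0.0827
D binrim 810 c 482.5 -345.2 wh 267.6 227.3 a 76.8 z 0.056
D bar 1296 c 579.2 272.3 wh 53.0 266.2 a 50.7 z 0.2779
D gable 4135 c 579.3 272.4 wh 141.1 266.2 a 50.2 z 0.1966
D cand 732 c 392.5 492.6 wh 65.2 64.1 a 47.0 z 0.0737
(611985, 3)
```

Run:
```python
from h import *
for nm in("scene","side"):
    P=np.load(f"pics/{nm}.npy"); im=cv2.imread(f"pics/{nm}.png").astype(int)
    sat=im.max(2)-im.min(2)
    g=(sat<45)&(abs(P[...,0]-.46)<.17)&(abs(P[...,1]+.33)<.17)&(P[...,2]<.07)&(P[...,2]>-.01)
    n,l,st,_=cv2.connectedComponentsWithStats(g.astype(np.uint8)); k=1+st[1:,4].argmax()
    Q=P[l==k]; print(nm,len(Q),cv2.minAreaRect(Q[:,:2].astype(np.float32)*1000), np.percentile(Q[:,2],[2,50,98]))
    q=Q[Q[:,2]>.05]; print(" rim",len(q),cv2.minAreaRect(q[:,:2].astype(np.float32)*1000))
    q=Q[Q[:,2]<.008]; print(" floor",len(q),cv2.minAreaRect(q[:,:2].astype(np.float32)*1000))
```

```text
scene 780 ((460.1940002441406, -319.1847229003906), (191.6392059326172, 134.58065795898438), 64.65359497070312) [-0.00157892  0.02767164  0.0620844 ]
 rim 137 ((460.30072021484375, -320.35400390625), (190.5906524658203, 134.2923583984375), 64.20410919189453)
 floor 186 ((459.6640625, -317.6885986328125), (188.09054565429688, 133.77781677246094), 65.28036499023438)
side 2586 ((478.3059387207031, -348.802490234375), (238.7950439453125, 202.2103271484375), 65.13815307617188) [-0.0015533   0.02250774  0.06425433]
 rim 424 ((453.4334716796875, -340.7298583984375), (265.1800231933594, 172.36618041992188), 80.67056274414062)
 floor 863 ((466.648681640625, -339.4571838378906), (213.6397247314453, 169.35726928710938), 66.3039779663086)
```

Run:
```python
import numpy as np
from scipy.spatial.transform import Rotation as R
def tool(az,lean,flip):
    # az: azimuth of caddy/gift x axis; body leaned to -x
    a=np.radians(az);l=np.radians(lean);xc=np.array([np.cos(a),np.sin(a),0])
    z=np.sin(l)*xc-np.cos(l)*np.array([0,0,1]); x=np.cos(l)*xc+np.sin(l)*np.array([0,0,1]); x=-x if flip else x
    return np.c_[x,np.cross(z,x),z]
for name,az,p in(("caddy",50.2,(.578,.27)),("gift",59.2,(.472,-.094)),("bin",64.7,(.46,-.319))):
  for lean in(0,25,38):
    for fl in(0,1):
      Rt=tool(az,lean,fl); w=np.array(p)-0.27*Rt[:2,2]; j1=np.arctan2(w[1],w[0])
      out=[]
      for s in(1.5,2.0):
        M=R.from_matrix((R.from_euler('y',-s)*R.from_euler('z',-j1)).as_matrix()@Rt)
        e=M.as_euler('ZYZ'); out.append((round(e[0],2),round(e[1],2),round((e[2]-np.pi/2+np.pi)%(2*np.pi)-np.pi,2)))
      print(name,lean,fl,round(j1,2),out, R.from_matrix(Rt).as_euler('xyz').round(3))
```

```text
caddy 0 0 0.44 [(np.float64(0.0), np.float64(1.64), np.float64(1.13)), (np.float64(-0.0), np.float64(1.14), np.float64(1.13))] [3.142 0.    0.876]
caddy 0 1 0.44 [(np.float64(0.0), np.float64(1.64), np.float64(-2.01)), (np.float64(-0.0), np.float64(1.14), np.float64(-2.01))] [-3.142  0.    -2.265]
caddy 25 0 0.35 [(np.float64(0.23), np.float64(1.27), np.float64(1.01)), (np.float64(0.31), np.float64(0.78), np.float64(0.86))] [ 3.142 -0.436  0.876]
caddy 25 1 0.35 [(np.float64(0.23), np.float64(1.27), np.float64(-2.13)), (np.float64(0.31), np.float64(0.78), np.float64(-2.28))] [-3.142  0.436 -2.265]
caddy 38 0 0.29 [(np.float64(0.39), np.float64(1.1), np.float64(0.91)), (np.float64(0.59), np.float64(0.65), np.float64(0.6))] [ 3.142 -0.663  0.876]
caddy 38 1 0.29 [(np.float64(0.39), np.float64(1.1), np.float64(-2.24)), (np.float64(0.59), np.float64(0.65), np.float64(-2.54))] [-3.142  0.663 -2.265]
gift 0 0 -0.2 [(np.float64(0.0), np.float64(1.64), np.float64(0.34)), (np.float64(0.0), np.float64(1.14), np.float64(0.34))] [3.142 0.    1.033]
gift 0 1 -0.2 [(np.float64(0.0), np.float64(1.6
[... 909 characters left out ...]
 np.float64(2.98)), (np.float64(0.0), np.float64(1.14), np.float64(2.98))] [-3.142  0.    -2.012]
bin 25 0 -0.8 [(np.float64(0.42), np.float64(1.78), np.float64(-0.3)), (np.float64(0.42), np.float64(1.33), np.float64(-0.5))] [ 3.142 -0.436  1.129]
bin 25 1 -0.8 [(np.float64(0.42), np.float64(1.78), np.float64(2.84)), (np.float64(0.42), np.float64(1.33), np.float64(2.64))] [-3.142  0.436 -2.012]
bin 38 0 -0.88 [(np.float64(0.63), np.float64(1.89), np.float64(-0.31)), (np.float64(0.59), np.float64(1.48), np.float64(-0.6))] [ 3.142 -0.663  1.129]
bin 38 1 -0.88 [(np.float64(0.63), np.float64(1.89), np.float64(2.83)), (np.float64(0.59), np.float64(1.48), np.float64(2.54))] [-3.142  0.663 -2.012]
```

View pics/wrist.png

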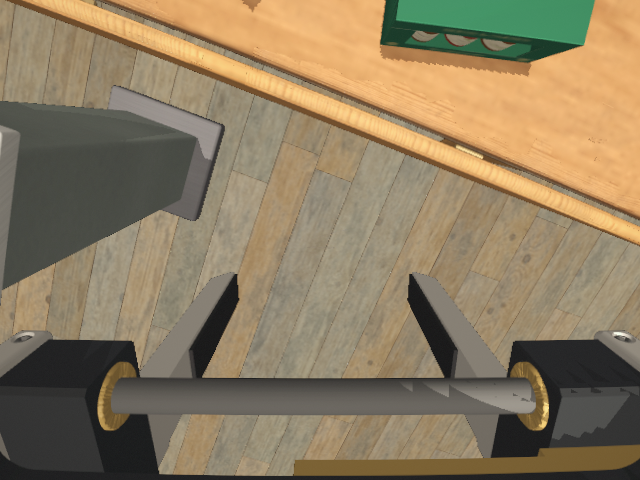

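The wrist view shows only the fingers and the table edge; the camera sits on the tool's +x side. I'll lean the tool 40 degrees, camera to the back, and go to a look pose in front of the caddy.

```bash
cat >> h.py <<'E'
def tool(az,lean):
    a=np.radians(az);l=np.radians(lean);xc=np.array([np.cos(a),np.sin(a),0]);k=np.array([0,0,1.])
    z=np.sin(l)*xc-np.cos(l)*k; x=np.cos(l)*xc+np.sin(l)*k
    return np.c_[x,np.cross(z,x),z]
def delta(p,az,lean,cur=None,grasp=False):
    """p world TCP target (or grasp point); delta in current tool frame"""
    if cur is None:
        o=robot.get_obs(); Rc,pc=rot(o["ee_rot"]),np.array(o["tool_pos"])
    else: pc,Rc=cur
    Rt=tool(az,lean); p=np.array(p,float)
    if grasp: p=p+0.019*Rt[:,2]
    rv=R.from_matrix(Rc.T@Rt).as_rotvec(); sh=Rc.T@(p-pc)*100
    print("d",rv.round(3).tolist(),sh.round(2).tolist(),"turn",np.degrees(np.linalg.norm(rv)).round(1),"dist",np.linalg.norm(sh).round(1)); return p,Rt
CAD=(.578,.2695,50.2)
def cad(x,y,z,c=None):
    c=c or CAD; a=np.radians(c[2]); return np.array([c[0]+x*np.cos(a)-y*np.sin(a),c[1]+x*np.sin(a)+y*np.cos(a),z])
E
python3 - <<'E'
from h import *
delta(cad(-.13,0,.25),50.2,40)
E
```

```text
d [0.178, 0.682, -0.494] [52.28, -53.32, -4.44] turn 49.3 dist 74.8
```

{"fn": "move_arm", "kwargs": {
  "deltas": [0.178,0.682,-0.494,52.3,-53.3,-4.4,-1,0.178,0.682,-0.494,52.3,-53.3,-4.4,-1,0.178,0.682,-0.494,52.3,-53.3,-4.4,-1,0.178,0.682,-0.494,52.3,-53.3,-4.4,-1,0.178,0.682,-0.494,52.3,-53.3,-4.4,-1,0.178,0.682,-0.494,52.3,-53.3,-4.4,-1,0.178,0.682,-0.494,52.3,-53.3,-4.4,-1,0.178,0.682,-0.494,52.3,-53.3,-4.4,-1]
}}

```text
time: 0.95
tool_pos: [0.3556, -0.1476, 0.2281]
ee_rot: [-3.14, -0.699, 0.873]
wrist_force: [1.4, 0.3, 0.6]
width: 0.0943
finger_force: 0.0
```

Run:
```python
from h import *
print(robot.get_obs()["joint_positions"].round(3))
delta(cad(-.13,0,.25),50.2,40)
```

```text
[-1.137 -0.276  1.822  0.654  1.869 -0.329]
d [0.001, -0.001, -0.002] [26.87, -9.68, 19.72] turn 0.1 dist 34.7
```

{"fn": "move_arm", "kwargs": {
  "deltas": [0,0,0,26.5,-9.5,19.4,-1,0,0,0,26.5,-9.5,19.4,-1,0,0,0,26.5,-9.5,19.4,-1,0,0,0,26.5,-9.5,19.4,-1,0,0,0,26.5,-9.5,19.4,-1,0,0,0,26.5,-9.5,19.4,-1,0,0,0,26.5,-9.5,19.4,-1,0,0,0,26.5,-9.5,19.4,-1]
}}

```text
time: 1.75
tool_pos: [0.491, 0.1695, 0.2508]
ee_rot: [3.14, -0.699, 0.888]
wrist_force: [-0.2, -0.6, 0.1]
width: 0.0944
finger_force: 0.0
```

Run:
```python
from h import *
s,c,o=snap("wrist","w1")
print(o["joint_positions"].round(3))
delta(cad(-.13,0,.25),50.2,40)
```

```text
[-0.178 -0.373  1.846  0.617  1.332  0.46 ]
d [-0.004, 0.002, 0.007] [0.35, 0.13, 0.29] turn 0.4 dist 0.5
```

View pics/w1.png

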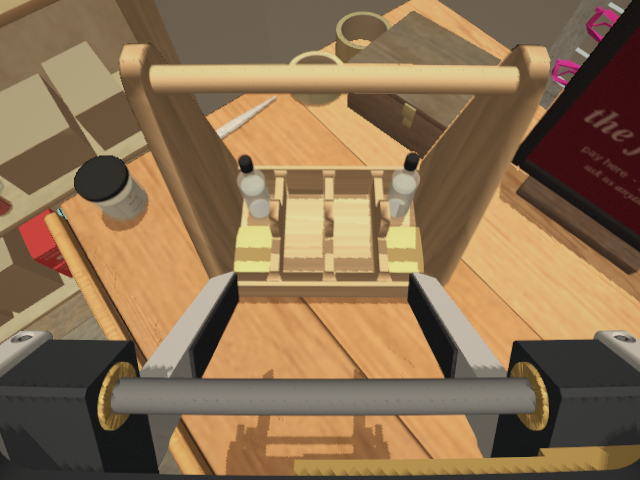

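The wrist view shows the caddy squarely: the middle divider with its tab is at (330,220), the other tabs at (277,220) and (383,220), and the bar runs across row 78.

Run:
```python
from h import *
P=np.load("pics/w1.npy").reshape(-1,3);P=P[~np.isnan(P[:,0])]
a=np.radians(50.2);d=P[:,:2]-np.array(CAD[:2]);X=d@[np.cos(a),np.sin(a)];Y=d@[-np.sin(a),np.cos(a)];Z=P[:,2]
def rep(n,m): print(n,m.sum(),"x",np.percentile(X[m],[3,50,97]).round(4),"y",np.percentile(Y[m],[3,50,97]).round(4),"z",np.percentile(Z[m],[3,50,97]).round(4))
for n,y in(("R",-.063),("M",0),("L",.063)): rep("tab"+n,(abs(Y-y)<.018)&(abs(X)<.05)&(Z>.06)&(Z<.1))
rep("bar",(Z>.24)&(Z<.3)&(abs(X)<.04)&(abs(Y)<.1))
rep("front",(abs(Z-.054)<.006)&(X<-.05)&(X>-.1)&(abs(Y)<.11))
rep("back",(abs(Z-.054)<.006)&(X>.05)&(X<.1)&(abs(Y)<.05))
rep("floor",(Z<.02)&(abs(X)<.04)&(abs(Y)<.05))
for lo in(-.09,.0): 
  m=(Z>.24)&(Z<.3)&(abs(X)<.04)&(Y>lo)&(Y<lo+.09); print(np.median(X[m]))
```

```text
tabR 588 x [-0.0157  0.0065  0.0452] y [-0.0805 -0.0671 -0.0603] z [0.0617 0.0828 0.0957]
tabM 310 x [-0.0165 -0.0062  0.0154] y [-0.0067 -0.002   0.0026] z [0.063  0.0838 0.086 ]
tabL 639 x [-0.0168  0.0093  0.0419] y [0.0555 0.0634 0.0803] z [0.0615 0.0834 0.0981]
bar 9145 x [-0.0069 -0.0036  0.0061] y [-0.0936 -0.0005  0.0939] z [0.2662 0.2762 0.2794]
front 2802 x [-0.0775 -0.0691 -0.0536] y [-0.0884  0.0016  0.0943] z [0.0491 0.0537 0.0553]
back 1093 x [0.056  0.0727 0.0828] y [-0.0469 -0.0007  0.047 ] z [0.0495 0.0537 0.0553]
floor 3671 x [-0.0377 -0.0022  0.0374] y [-0.0474  0.0059  0.0474] z [0.0065 0.008  0.0095]
-0.003203773412711006
-0.004008109535045512
```

Run:
```python
from h import *
Rt=tool(50.2,40); g=cad(0,-.002,.072)
delta(g-Rt[:,2]*.08,50.2,40,grasp=True)
```

```text
d [-0.004, 0.002, 0.007] [-1.11, 0.38, 16.18] turn 0.4 dist 16.2
```

{"fn": "move_arm", "kwargs": {
  "deltas": [-0.004,0.002,0.007,-1.1,0.4,4,0.15,-0.004,0.002,0.007,-1.1,0.4,8,0.15,-0.004,0.002,0.007,-1.1,0.4,12,0.15,-0.004,0.002,0.007,-1.1,0.4,16.2,0.15,-0.004,0.002,0.007,-1.1,0.4,16.2,0.15,-0.004,0.002,0.007,-1.1,0.4,16.2,0.15,-0.004,0.002,0.007,-1.1,0.4,16.2,0.15]
}}

```text
time: 2.5
tool_pos: [0.5575, 0.233, 0.1211]
ee_rot: [3.139, -0.701, 0.868]
wrist_force: [-0.5, -0.1, 0.1]
width: 0.0418
finger_force: 0.0
```

Run:
```python
from h import *
s,c,o=snap("wrist","w2")
P=c.reshape(-1,3);P=P[~np.isnan(P[:,0])]
a=np.radians(50.2);d=P[:,:2]-np.array(CAD[:2]);X=d@[np.cos(a),np.sin(a)];Y=d@[-np.sin(a),np.cos(a)];Z=P[:,2]
m=(abs(Y)<.015)&(abs(X)<.04)&(Z>.06)&(Z<.095)
print(m.sum(),np.percentile(X[m],[3,50,97]),np.percentile(Y[m],[3,50,97]),np.percentile(Z[m],97))
q=m&(Z>.078);print(q.sum(),np.percentile(Y[q],[3,50,97]),np.percentile(X[q],[3,97]))
delta(cad(0,-.002,.072),50.2,40,grasp=True)
```

```text
789 [-0.01638638 -0.00509742  0.01627215] [-0.00766401 -0.00291175  0.00191311] 0.08583142963187344
625 [-0.00717894 -0.00291315  0.0019139 ] [-0.0131631   0.01670225]
d [0.009, -0.004, -0.005] [-0.09, -0.64, 8.33] turn 0.6 dist 8.4
```

View pics/w2.png

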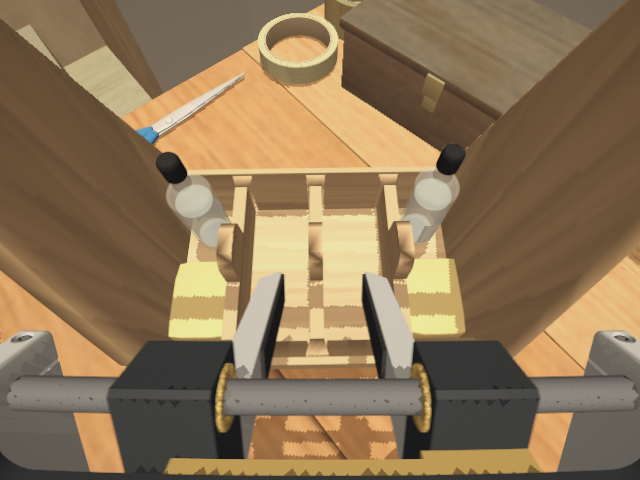

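The image shows the tab at (317,250), slightly left of the finger centre line (323), which agrees with the measured 6 mm offset.

{"fn": "move_arm", "kwargs": {
  "deltas": [0.009,-0.004,-0.005,-0.1,-0.6,1,0.15,0.009,-0.004,-0.005,-0.1,-0.6,3.5,0.15,0.009,-0.004,-0.005,-0.1,-0.6,6,0.15,0.009,-0.004,-0.005,-0.1,-0.6,8.3,0.15,0.009,-0.004,-0.005,-0.1,-0.6,8.3,0.15,0.009,-0.004,-0.005,-0.1,-0.6,8.3,0.15]
}}

```text
time: 3.15
tool_pos: [0.5857, 0.2787, 0.0552]
ee_rot: [-3.137, -0.695, 0.876]
wrist_force: [0.1, 0.1, 0.6]
width: 0.0401
finger_force: 0.0
```

Run:
```python
from h import *
delta(cad(0,-.0025,.072),50.2,40,grasp=True)
```

```text
d [-0.004, 0.003, -0.0] [0.16, 0.25, -0.16] turn 0.3 dist 0.3
```

{"fn": "move_arm", "kwargs": {
  "deltas": [-0.004,0.003,0,0.1,0.25,0,0.15,-0.004,0.003,0,0.1,0.25,0,0.15,-0.004,0.003,0,0.1,0.25,0,0.5,-0.004,0.003,0,0.1,0.25,0,1,-0.004,0.003,0,0.1,0.25,0,1,-0.004,0.003,0,0.1,0.25,0,1,-0.004,0.003,0,0.1,0.25,0,1,-0.004,0.003,0,0.1,0.25,0,1]
}}

```text
time: 3.95
tool_pos: [0.5883, 0.2776, 0.0556]
ee_rot: [-3.141, -0.698, 0.875]
wrist_force: [-0.1, -1.0, 0.8]
width: 0.0099
finger_force: 30.0
```

Run:
```python
from h import *
o=robot.get_obs();Rc=rot(o["ee_rot"]);print(o["width"],o["finger_force"],o["wrist_force"],o["wrist_torque"]); print((Rc.T@[0,0,1]).round(3), (Rc.T@cad(-1,0,0,(0,0,50.2))).round(3))
delta(cad(0,-.0025,.072),50.2,40,grasp=True)
```

```text
0.009873764509550015 29.992629806511104 [-0.12975043 -1.02004165  0.7558388 ] [-0.22451701  0.16141233 -0.0027572 ]
[ 0.643 -0.    -0.766] [-0.766  0.001 -0.643]
d [0.0, -0.0, -0.001] [0.07, -0.02, -0.18] turn 0.0 dist 0.2
```

{"fn": "move_arm", "kwargs": {
  "deltas": [0,0,0,0.32,0,-0.38,1,0,0,0,0.96,0,-1.15,1,0,0,0,1.61,0,-1.92,1,0,0,0,2.25,0,-2.68,1,0,0,0,2.89,0,-3.45,1,0,0,0,3.54,0,-4.21,1,0,0,0,4.18,0,-4.98,1,0,0,0,4.18,0,-4.98,1]
}}

```text
time: 4.75
tool_pos: [0.5896, 0.2778, 0.1234]
ee_rot: [3.139, -0.702, 0.877]
wrist_force: [0.3, -0.2, -0.9]
width: 0.0099
finger_force: 30.0
```

Run:
```python
from h import *
o=robot.get_obs();print(o["wrist_force"],o["wrist_torque"],o["width"])
s,c,o=snap("side","s2"); im=s["image"][200:420,200:440]; 
cv2.imwrite("pics/s2c.png",cv2.resize(im,None,fx=2.5,fy=2.5,interpolation=cv2.INTER_CUBIC)[...,::-1])
m=(c[...,2]>.262)&(c[...,2]<.3)&(np.hypot(c[...,0]-.579,c[...,1]-.272)<.11); print(np.median(c[m],0)); D=np.load("pics/side.npy"); m=(D[...,2]>.262)&(D[...,2]<.3)&(np.hypot(D[...,0]-.579,D[...,1]-.272)<.11); print(np.median(D[m],0))
```

```text
[ 0.29186181 -0.23480574 -0.89083764] [-0.38045264  0.2665009   0.02242277] 0.009890849087334386
[0.53517438 0.2321375  0.27866841]
[0.57516127 0.27764526 0.27778367]
```

View pics/s2c.png

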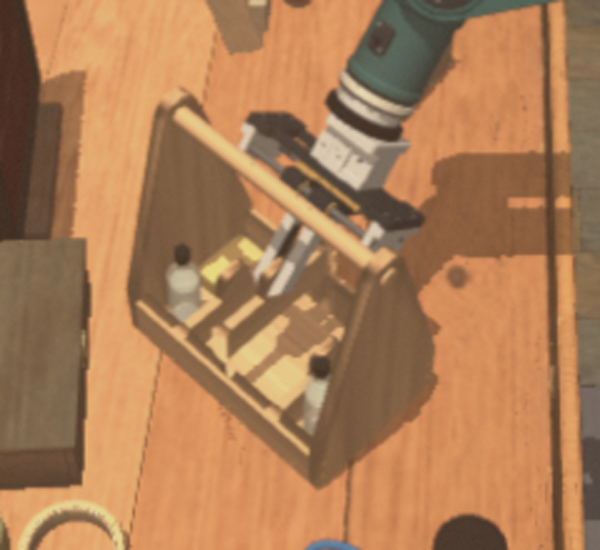

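The side crop shows the divider lifted in the fingers at (270,290), with the caddy undisturbed. Now out to the front.

{"fn": "move_arm", "kwargs": {
  "deltas": [0,0,0,-1.5,0,-1.3,1,0,0,0,-4,0,-3.3,1,0,0,0,-7,0,-6,1,0,0,0,-10,0,-8.6,1,0,0,0,-12.5,0,-11.5,1,0,0,0,-12.5,0,-13,1,0,0,0,-12.5,0,-13,1]
}}

```text
time: 5.5
tool_pos: [0.474, 0.1384, 0.1409]
ee_rot: [3.139, -0.7, 0.874]
wrist_force: [0.2, 1.1, -1.5]
width: 0.0099
finger_force: 30.0
```

Run:
```python
from h import *
o=robot.get_obs();print(o["wrist_force"],o["joint_positions"].round(2))
b=np.array([.460,-.319])
p,Rt=delta([*b,.19],64.7,40,grasp=True)
s,c,_=snap("scene","sc2")
im=cv2.imread("pics/sc2.png").astype(int);P=c;sat=im.max(2)-im.min(2)
g=(sat<45)&(abs(P[...,0]-.46)<.17)&(abs(P[...,1]+.33)<.17)&(P[...,2]<.07)&(P[...,2]>-.01)
n,l,st,_=cv2.connectedComponentsWithStats(g.astype(np.uint8)); k=1+st[1:,4].argmax();Q=P[l==k]; print(len(Q),cv2.minAreaRect(Q[:,:2].astype(np.float32)*1000))
for uv in [(322,300)]: print(P[uv[1],uv[0]])
```

```text
[ 0.19928678  1.11217083 -1.5011234 ] [-0.28 -0.36  2.06  0.68  1.2   0.25]
d [0.167, -0.001, -0.195] [-24.4, 28.04, -24.97] turn 14.7 dist 44.8
836 ((459.82965087890625, -318.5655517578125), (191.9081268310547, 135.19606018066406), 65.19640350341797)
[ 0.48852944 -0.04614375  0.08779214]
```

{"fn": "move_arm", "kwargs": {
  "deltas": [0,0,0,3.2,0,-3.8,1,0.167,0,-0.195,-24.4,28,-25,1,0.167,0,-0.195,-24.4,28,-25,1,0.167,0,-0.195,-24.4,28,-25,1,0.167,0,-0.195,-24.4,28,-25,1,0.167,0,-0.195,-24.4,28,-25,1,0.167,0,-0.195,-24.4,28,-25,1,0.167,0,-0.195,-24.4,28,-25,1]
}}

```text
time: 6.35
tool_pos: [0.4685, -0.2021, 0.1762]
ee_rot: [-3.137, -0.699, 1.13]
wrist_force: [-0.6, -0.5, -1.1]
width: 0.0101
finger_force: 30.0
```

Run:
```python
from h import *
delta([.460,-.319,.19],64.7,40,grasp=True)
```

```text
d [-0.005, -0.001, 0.0] [-7.48, 4.19, -6.22] turn 0.3 dist 10.6
```

{"fn": "move_arm", "kwargs": {
  "deltas": [-0.005,0,0,-7.4,4.1,-6.1,1,-0.005,0,0,-7.4,4.1,-6.1,1,-0.005,0,0,-7.4,4.1,-6.1,1,-0.005,0,0,-7.4,4.1,-6.1,1,-0.005,0,0,-7.4,4.1,-6.1,1,-0.005,0,0,-7.4,4.1,-6.1,1]
}}

```text
time: 6.95
tool_pos: [0.4647, -0.3029, 0.1767]
ee_rot: [3.14, -0.699, 1.132]
wrist_force: [0.7, 0.4, -0.9]
width: 0.0098
finger_force: 30.0
```

Run:
```python
from h import *
snap("wrist","w3")
delta([.460,-.319,.19],64.7,40,grasp=True)
delta([.460,-.319,.069],64.7,40,grasp=True)
```

```text
d [-0.0, -0.001, 0.002] [-0.42, 0.26, -0.15] turn 0.1 dist 0.5
d [-0.0, -0.001, 0.002] [-8.21, 0.25, 9.11] turn 0.1 dist 12.3
```

View pics/w3.png

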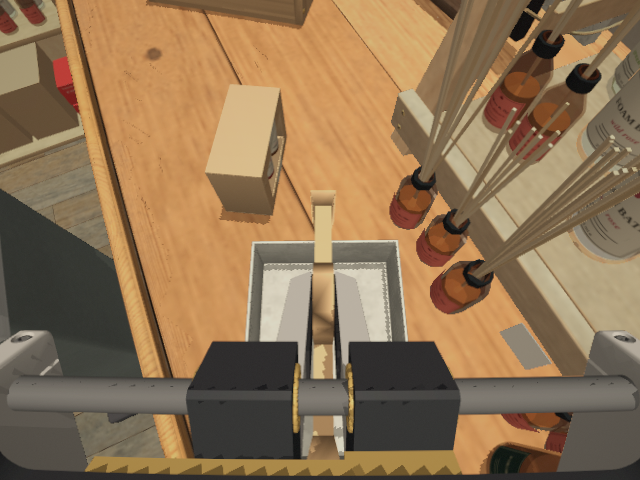

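The wrist view shows the divider (column 323) centred and parallel over the bin (columns 250–400). Descending.

{"fn": "move_arm", "kwargs": {
  "deltas": [0,0,0,-1.5,0.25,1,1,0,0,0,-4,0.25,4,1,0,0,0,-6,0.25,6.5,1,0,0,0,-7.4,0.25,8.1,1,0,0,0,-8.1,0.25,9,1,0,0,0,-8.2,0.25,9.1,1,0,0,0,-8.2,0.25,9.1,1,0,0,0,-8.2,0.25,9.1,1]
}}

```text
time: 7.8
tool_pos: [0.4653, -0.3105, 0.0557]
ee_rot: [3.137, -0.697, 1.132]
wrist_force: [0.7, -0.2, -1.5]
width: 0.0095
finger_force: 30.0
```

Run:
```python
from h import *
o=robot.get_obs();print(o["wrist_force"],o["wrist_torque"])
delta([.460,-.319,.066],64.7,40,grasp=True)
```

```text
[ 0.73167637 -0.23352892 -1.51487551] [-0.43888044  0.11726639 -0.00603103]
d [0.003, 0.001, 0.002] [-0.1, -0.12, 0.46] turn 0.2 dist 0.5
```

{"fn": "move_arm", "kwargs": {
  "deltas": [0,0,0,-0.1,-0.1,0.15,1,0,0,0,-0.2,-0.1,0.3,1,0,0,0,-0.2,-0.1,0.35,1,0,0,0,-0.2,-0.1,0.35,0.7,0,0,0,-0.2,-0.1,0.35,0.4,0,0,0,-0.2,-0.1,0.35,0.15,0,0,0,-0.2,-0.1,0.35,0.15]
}}

```text
time: 8.5
tool_pos: [0.4642, -0.3087, 0.0505]
ee_rot: [3.14, -0.699, 1.13]
wrist_force: [0.3, 0.4, -0.4]
width: 0.0346
finger_force: 0.0
```

Run:
```python
from h import *
o=robot.get_obs();print(o["wrist_force"],o["width"])
p,Rt=delta([.460,-.319,.066],64.7,40,grasp=True); print((Rt.T@[0,0,1]).round(3))
```

```text
[ 0.34636517  0.37718265 -0.38480257] 0.034623911158170415
d [0.001, -0.001, 0.001] [0.15, 0.06, -0.01] turn 0.1 dist 0.2
[ 0.643  0.    -0.766]
```

{"fn": "move_arm", "kwargs": {
  "deltas": [0,0,0,0,0,-2,0.15,0,0,0,0,0,-5,0.15,0,0,0,1,0,-9,0.15,0,0,0,2,0,-13,0.15,0,0,0,4,0,-16,0.15,0,0,0,4,0,-16,0.15]
}}

```text
time: 9.1
tool_pos: [0.434, -0.3766, 0.2045]
ee_rot: [3.127, -0.692, 1.138]
wrist_force: [0.2, 0.6, 1.8]
width: 0.0398
finger_force: 0.0
```

Run:
```python
from h import *
s,c,o=snap("wrist","w4")
P=c.reshape(-1,3);P=P[~np.isnan(P[:,0])]
m=(abs(P[:,2]-.082)<.006)&(np.hypot(P[:,0]-.472,P[:,1]+.0945)<.1);print(m.sum(),cv2.minAreaRect(P[m,:2].astype(np.float32)*1000))
a=np.radians(64.7);d=P[:,:2]-[.46,-.319];X=d@[np.cos(a),np.sin(a)];Y=d@[-np.sin(a),np.cos(a)];Z=P[:,2]
m=(abs(X)<.085)&(abs(Y)<.06)&(Z>.012)&(Z<.12);print(m.sum(),np.percentile(X[m],[3,50,97]),np.percentile(Y[m],[3,50,97]),np.percentile(Z[m],[3,50,97]))
delta([.472,-.0945,.15],59.2,40,grasp=True)
```

```text
3733 ((473.5519104003906, -96.73776245117188), (116.27781677246094, 56.47298812866211), 59.093597412109375)
1587 [-0.07248904 -0.01558006  0.07233132] [-0.00526361  0.00070189  0.00667329] [0.02838654 0.04723736 0.07946197]
d [-0.056, 0.003, 0.077] [17.53, -8.48, 23.11] turn 5.5 dist 30.2
```

View pics/w4.png

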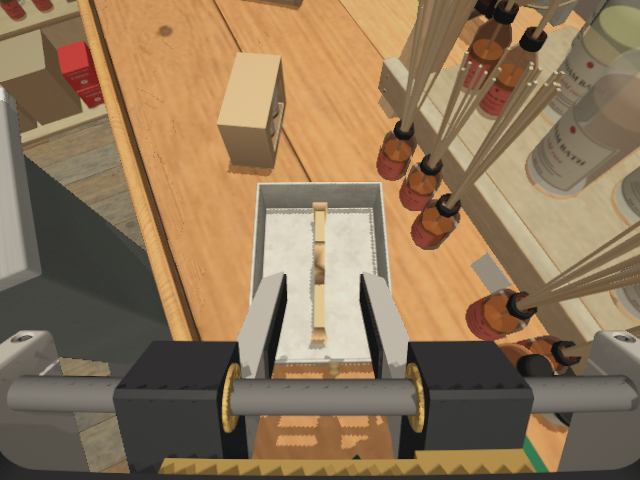

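The divider stands in the bin at column 320. The gift set is at (250,110), measured centre (0.473, -0.0955), 59 degrees.

Run:
```python
from h import *
Rt=tool(59.1,40)
delta(np.array([.473,-.0955,.057])-.12*Rt[:,2],59.1,40,grasp=True)
```

```text
d [-0.057, 0.003, 0.079] [11.53, -9.09, 18.24] turn 5.6 dist 23.4
```

{"fn": "move_arm", "kwargs": {
  "deltas": [-0.057,0.003,0.079,11.5,-9.1,18.2,-1,-0.057,0.003,0.079,11.5,-9.1,18.2,-1,-0.057,0.003,0.079,11.5,-9.1,18.2,-1,-0.057,0.003,0.079,11.5,-9.1,18.2,-1,-0.057,0.003,0.079,11.5,-9.1,18.2,-1,-0.057,0.003,0.079,11.5,-9.1,18.2,-1,-0.057,0.003,0.079,11.5,-9.1,18.2,-1,-0.057,0.003,0.079,11.5,-9.1,18.2,-1]
}}

```text
time: 9.95
tool_pos: [0.4388, -0.1504, 0.1328]
ee_rot: [-3.133, -0.701, 1.026]
wrist_force: [-0.5, -0.3, -0.5]
width: 0.0938
finger_force: 0.0
```

Run:
```python
from h import *
s,c,o=snap("wrist","w5")
P=c.reshape(-1,3);P=P[~np.isnan(P[:,0])]
m=(abs(P[:,2]-.082)<.006)&(np.hypot(P[:,0]-.472,P[:,1]+.0945)<.1);print(m.sum(),cv2.minAreaRect(P[m,:2].astype(np.float32)*1000),o["width"])
delta(np.array([.473,-.0955,.057]),59.1,40,grasp=True)
```

```text
10191 ((473.93975830078125, -95.72952270507812), (114.50765991210938, 55.4167366027832), 58.839725494384766) 0.0938135332470575
d [-0.004, -0.003, -0.004] [0.06, 0.14, 11.9] turn 0.4 dist 11.9
```

{"fn": "move_arm", "kwargs": {
  "deltas": [-0.004,-0.003,-0.004,0.1,0.1,3,-1,-0.004,-0.003,-0.004,0.1,0.1,6,-1,-0.004,-0.003,-0.004,0.1,0.1,9,-1,-0.004,-0.003,-0.004,0.1,0.1,11.9,-1,-0.004,-0.003,-0.004,0.1,0.1,11.9,-1,-0.004,-0.003,-0.004,0.1,0.1,11.9,-1]
}}

```text
time: 10.6
tool_pos: [0.479, -0.0842, 0.043]
ee_rot: [-3.14, -0.699, 1.031]
wrist_force: [0.3, 0.6, 1.5]
width: 0.0941
finger_force: 0.0
```

Run:
```python
from h import *
delta(np.array([.474,-.0957,.057]),58.9,40,grasp=True)
```

```text
d [-0.003, -0.0, 0.003] [-0.06, 0.17, 0.02] turn 0.2 dist 0.2
```

{"fn": "move_arm", "kwargs": {
  "deltas": [-0.003,0,0.003,0,0.1,0,-0.5,-0.003,0,0.003,0,0.1,0,0,-0.003,0,0.003,0,0.1,0,0.5,-0.003,0,0.003,0,0.1,0,1,-0.003,0,0.003,0,0.1,0,1,-0.003,0,0.003,0,0.1,0,1,-0.003,0,0.003,0,0.1,0,1]
}}

```text
time: 11.3
tool_pos: [0.4799, -0.0841, 0.0431]
ee_rot: [3.141, -0.698, 1.028]
wrist_force: [0.6, -0.7, 0.7]
width: 0.0548
finger_force: 30.0
```

Run:
```python
from h import *
o=robot.get_obs(); p=np.array(o["tool_pos"]);Rc=rot(o["ee_rot"]); g=p-.019*Rc[:,2]; print(g,o["width"],o["finger_force"])
a=np.radians(58.9);d=g[:2]-[.474,-.0957]; print("grasp in gift frame long",d@[np.cos(a),np.sin(a)],"lat",d@[-np.sin(a),np.cos(a)])
# target: gift centre at caddy (0,-.002), in front first, grasp z .145
delta(g+[0,0,.11],58.9,40,grasp=True)
delta(cad(-.20,-.002,.15),50.2,40,cur=(p+[0,0,.11],Rc),grasp=True)
```

```text
[ 0.47355641 -0.09459607  0.05761189] 0.0547658376218945 29.999400079250336
grasp in gift frame long 0.0007161297413177534 lat 0.0009500502689504898
d [0.001, -0.0, 0.0] [7.07, 0.0, -8.43] turn 0.0 dist 11.0
d [-0.097, -0.0, 0.116] [11.7, -12.51, 12.12] turn 8.7 dist 21.0
```

{"fn": "move_arm", "kwargs": {
  "deltas": [0,0,0,0.5,0,-0.6,1,0,0,0,1.9,0,-2.3,1,0,0,0,3.9,0,-4.6,1,0,0,0,5.8,0,-6.9,1,0,0,0,7.1,0,-8.4,1,0,0,0,7.1,0,-8.4,1]
}}

```text
time: 11.9
tool_pos: [0.4808, -0.0843, 0.1555]
ee_rot: [3.135, -0.697, 1.033]
wrist_force: [0.0, -0.2, -2.6]
width: 0.0549
finger_force: 30.0
```

Run:
```python
from h import *
o=robot.get_obs();print(o["width"],o["wrist_force"],o["tool_pos"])
delta(cad(-.20,-.002,.15),50.2,40,grasp=True)
```

```text
0.05487373594144036 [ 0.01986192 -0.15009882 -2.59139408] [ 0.48076192 -0.08429627  0.15546259]
d [-0.094, 0.001, 0.12] [11.59, -12.59, 12.23] turn 8.8 dist 21.0
```

{"fn": "move_arm", "kwargs": {
  "deltas": [-0.02,0,0.024,2.3,-2.5,2.4,1,-0.04,0,0.05,5,-5.3,5,1,-0.06,0,0.08,7.5,-8.2,7.9,1,-0.08,0,0.1,9.8,-10.6,10.3,1,-0.094,0,0.12,11.6,-12.5,12.2,1,-0.094,0,0.12,11.6,-12.5,12.2,1,-0.094,0,0.12,11.6,-12.5,12.2,1,-0.094,0,0.12,11.6,-12.5,12.2,1]
}}

```text
time: 12.7
tool_pos: [0.4589, 0.1237, 0.1329]
ee_rot: [-3.133, -0.697, 0.87]
wrist_force: [0.4, 0.4, -4.3]
width: 0.0549
finger_force: 30.0
```

Run:
```python
from h import *
s,c,o=snap("wrist","w6")
P=c.reshape(-1,3);P=P[~np.isnan(P[:,0])]
a=np.radians(50.2);d=P[:,:2]-np.array(CAD[:2]);X=d@[np.cos(a),np.sin(a)];Y=d@[-np.sin(a),np.cos(a)];Z=P[:,2]
def rep(n,m): print(n,m.sum(),"x",np.percentile(X[m],[3,50,97]).round(4),"y",np.percentile(Y[m],[3,50,97]).round(4),"z",np.percentile(Z[m],[3,50,97]).round(4))
for n,y in(("R",-.063),("L",.063)): rep("tab"+n,(abs(Y-y)<.012)&(abs(X)<.03)&(Z>.078)&(Z<.09))
rep("back",(abs(Z-.054)<.005)&(X>.05)&(X<.1)&(abs(Y)<.05))
g=np.array(o["tool_pos"])-.019*rot(o["ee_rot"])[:,2]; dd=g[:2]-np.array(CAD[:2])
print("grasp cad",dd@[np.cos(a),np.sin(a)],dd@[-np.sin(a),np.cos(a)],g[2])
# gift top
m=(abs(Z-(g[2]+.025))<.006)&(np.hypot(P[:,0]-g[0],P[:,1]-g[1])<.08); 
print("gift",m.sum(),np.percentile(Z[m],[3,97]))
q=np.c_[X[m],Y[m]].astype(np.float32)*1000; print(cv2.minAreaRect(q))
delta(cad(-.20,-.002,.15),50.2,40,grasp=True)
```

```text
tabR 379 x [-0.0133 -0.0024  0.016 ] y [-0.0708 -0.0653 -0.0607] z [0.0784 0.0841 0.0859]
tabL 374 x [-0.0143 -0.003   0.0145] y [0.055  0.0594 0.0647] z [0.0786 0.0843 0.0858]
back 1226 x [0.0663 0.0723 0.0819] y [-0.0471  0.0016  0.047 ] z [0.0494 0.0538 0.055 ]
grasp cad -0.20045772626261504 -0.0018953032433676753 0.14751660782461462
gift 29342 [0.17046488 0.17343119]
((-201.0519561767578, -2.4998741149902344), (79.18315887451172, 114.368408203125), 89.68949127197266)
d [-0.004, 0.001, -0.005] [0.18, -0.04, -0.13] turn 0.4 dist 0.2
```

View pics/w6.png

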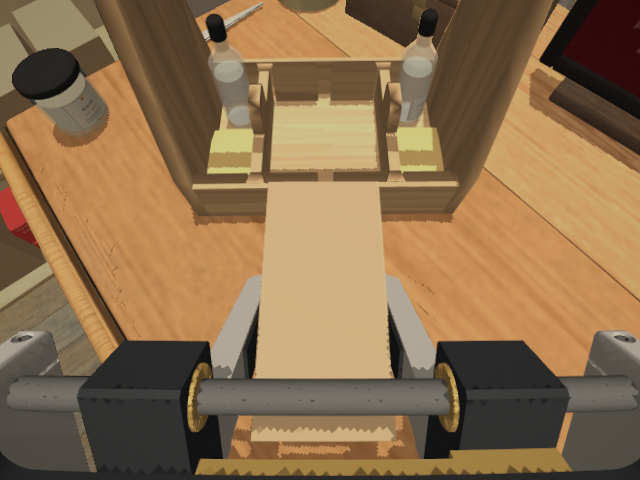

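The view shows the gift set held straight (columns 262–385), lined up with the open wide bay (272–380, row 135). Going in under the handle.

Run:
```python
from h import *
p,Rt=delta(cad(.002,-.003,.13),50.2,40,grasp=True)
delta(cad(.002,-.003,.069),50.2,40,cur=(p,Rt),grasp=True)
```

```text
d [-0.004, 0.001, -0.005] [14.39, 0.04, 14.37] turn 0.4 dist 20.3
d [0.0, 0.0, 0.0] [-3.92, 0.0, 4.67] turn 0.0 dist 6.1
```

{"fn": "move_arm", "kwargs": {
  "deltas": [-0.004,0,-0.005,1.5,0,2,1,-0.004,0,-0.005,4,0,4.5,1,-0.004,0,-0.005,7,0,7.4,1,-0.004,0,-0.005,10,0,10.2,1,-0.004,0,-0.005,12.5,0,12.6,1,-0.004,0,-0.005,14.4,0,14.4,1,-0.004,0,-0.005,14.4,0,14.4,1,-0.004,0,-0.005,14.4,0,14.4,1]
}}

```text
time: 13.55
tool_pos: [0.5891, 0.2792, 0.1147]
ee_rot: [-3.14, -0.696, 0.876]
wrist_force: [0.6, -0.0, -2.6]
width: 0.0546
finger_force: 30.0
```

Run:
```python
from h import *
s,c,o=snap("wrist","w7");print(o["wrist_force"])
P=c.reshape(-1,3);P=P[~np.isnan(P[:,0])]
a=np.radians(50.2);d=P[:,:2]-np.array(CAD[:2]);X=d@[np.cos(a),np.sin(a)];Y=d@[-np.sin(a),np.cos(a)];Z=P[:,2]
def rep(n,m): 
  if m.sum(): print(n,m.sum(),"x",np.percentile(X[m],[3,50,97]).round(4),"y",np.percentile(Y[m],[3,50,97]).round(4),"z",np.percentile(Z[m],[3,50,97]).round(4))
for n,y in(("R",-.063),("L",.063)): rep("tab"+n,(abs(Y-y)<.012)&(abs(X)<.03)&(Z>.078)&(Z<.09))
rep("back",(abs(Z-.054)<.005)&(X>.05)&(X<.1)&(abs(Y)<.1))
rep("front",(abs(Z-.054)<.005)&(X<-.05)&(X>-.1)&(abs(Y)<.1))
m=(abs(Z-.155)<.008)&(np.hypot(X,Y)<.08); print("gift",m.sum(),np.percentile(Z[m],[3,97]),cv2.minAreaRect(np.c_[X[m],Y[m]].astype(np.float32)*1000))
delta(cad(.002,-.003,.13),50.2,40,grasp=True)
delta(cad(.002,-.003,.069),50.2,40,grasp=True)
```

```text
[ 0.59122162 -0.02609076 -2.58501109]
tabR 652 x [-0.0094  0.0067  0.0184] y [-0.071  -0.0668 -0.0609] z [0.0799 0.0843 0.0858]
tabL 598 x [-0.0089  0.0068  0.0181] y [0.0549 0.061  0.0651] z [0.0797 0.0845 0.086 ]
back 3346 x [0.0527 0.0726 0.0824] y [-0.0941  0.0452  0.095 ] z [0.0503 0.0535 0.0549]
front 3410 x [-0.077  -0.0723 -0.0626] y [-0.0577 -0.0016  0.0525] z [0.0518 0.0538 0.0552]
gift 29841 [0.15219517 0.15713426] ((1.9515151977539062, -2.958709716796875), (79.68019104003906, 114.48848724365234), 89.94070434570312)
d [-0.0, 0.002, -0.001] [0.03, 0.06, -0.03] turn 0.1 dist 0.1
d [-0.0, 0.002, -0.001] [-3.88, 0.07, 4.65] turn 0.1 dist 6.1
```

{"fn": "move_arm", "kwargs": {
  "deltas": [0,0.002,0,-0.5,0.05,0.6,1,0,0.002,0,-1.2,0.05,1.5,1,0,0.002,0,-2,0.05,2.4,1,0,0.002,0,-2.8,0.05,3.3,1,0,0.002,0,-3.4,0.05,4.1,1,0,0.002,0,-3.85,0.05,4.6,1,0,0.002,0,-3.85,0.05,4.6,1,0,0.002,0,-3.85,0.05,4.6,1]
}}

```text
time: 14.4
tool_pos: [0.5896, 0.28, 0.0563]
ee_rot: [3.141, -0.7, 0.878]
wrist_force: [0.5, 0.7, -2.5]
width: 0.0546
finger_force: 30.0
```

Run:
```python
from h import *
s,c,o=snap("wrist","w8");print(o["wrist_force"])
P=c.reshape(-1,3);P=P[~np.isnan(P[:,0])]
a=np.radians(50.2);d=P[:,:2]-np.array(CAD[:2]);X=d@[np.cos(a),np.sin(a)];Y=d@[-np.sin(a),np.cos(a)];Z=P[:,2]
m=(abs(Z-.094)<.008)&(abs(X)<.065)&(abs(Y)<.025); A=np.c_[X[m],Y[m],np.ones(m.sum())]
print("top",m.sum(),np.linalg.lstsq(A,Z[m],rcond=None)[0])
delta(cad(.002,-.003,.066),50.2,40,grasp=True)
```

```text
[ 0.51426418  0.67323329 -2.47535235]
top 25521 [0.00156216 0.00152327 0.0950423 ]
d [0.0, -0.003, 0.002] [-0.47, 0.06, 0.31] turn 0.2 dist 0.6
```

{"fn": "move_arm", "kwargs": {
  "deltas": [0,0,0,-0.1,0.05,0.1,1,0,0,0,-0.2,0.05,0.2,1,0,0,0,-0.3,0.05,0.3,1,0,0,0,-0.35,0.05,0.35,1,0,0,0,-0.35,0.05,0.35,1]
}}

```text
time: 14.95
tool_pos: [0.5895, 0.2793, 0.0513]
ee_rot: [3.141, -0.7, 0.878]
wrist_force: [-0.6, -0.6, -3.8]
width: 0.0548
finger_force: 30.0
```

Run:
```python
from h import *
s,c,o=snap("wrist","w9");print(o["wrist_force"],o["tool_pos"])
P=c.reshape(-1,3);P=P[~np.isnan(P[:,0])]
a=np.radians(50.2);d=P[:,:2]-np.array(CAD[:2]);X=d@[np.cos(a),np.sin(a)];Y=d@[-np.sin(a),np.cos(a)];Z=P[:,2]
m=(abs(Z-.091)<.008)&(abs(X)<.065)&(abs(Y)<.025); A=np.c_[X[m],Y[m],np.ones(m.sum())]
print("top",m.sum(),np.linalg.lstsq(A,Z[m],rcond=None)[0])
```

```text
[-0.59961181 -0.58259654 -3.76316195] [0.58952308 0.27927257 0.05126938]
top 25431 [0.0010603  0.0038203  0.09003229]
```

{"fn": "move_arm", "kwargs": {
  "deltas": [0,0,0,0,0,0,0,0,0,0,0,0,0,-0.4,0,0,0,0,0,0,-0.5,0,0,0,0,0,0,-0.5,0,0,0,0,0,-1.5,-0.5,0,0,0,0,0,-5,-0.5,0,0,0,0,0,-9,-0.5,0,0,0,0,0,-13,-0.5]
}}

```text
time: 15.8
tool_pos: [0.5353, 0.2145, 0.152]
ee_rot: [3.14, -0.7, 0.878]
wrist_force: [-0.7, -0.3, -0.2]
width: 0.0707
finger_force: 0.0
```

{"fn": "move_arm", "kwargs": {
  "deltas": [0,0,0,0,0,-4,-0.5,0,0,0,0,0,-9,-0.5,0,0,0,0,0,-11,-0.5,0,0,0,0,0,-11,-0.5,0,0,0,0,0,-11,-0.5]
}}

```text
time: 16.3
tool_pos: [0.4908, 0.1604, 0.2348]
ee_rot: [3.14, -0.7, 0.878]
wrist_force: [-0.3, -0.2, -0.8]
width: 0.0704
finger_force: 0.0
```

Run:
```python
from h import *
s,c,o=snap("wrist","w10");print(o["wrist_force"],o["tool_pos"],o["width"])
P=c.reshape(-1,3);P=P[~np.isnan(P[:,0])]
a=np.radians(50.2);d=P[:,:2]-np.array(CAD[:2]);X=d@[np.cos(a),np.sin(a)];Y=d@[-np.sin(a),np.cos(a)];Z=P[:,2]
m=(abs(Z-.09)<.006)&(np.hypot(X,Y)<.08)&(abs(Y)<.04); print(cv2.minAreaRect(np.c_[X[m],Y[m]].astype(np.float32)*1000))
A=np.c_[X[m],Y[m],np.ones(m.sum())];print(np.linalg.lstsq(A,Z[m],rcond=None)[0])
for n,y in(("R",-.066),("L",.06)):
  m=(abs(Y-y)<.012)&(abs(X)<.03)&(Z>.076)&(Z<.1); print(n,np.median(Y[m]),np.percentile(Z[m],95))
s,c,_=snap("side","s3");print(c[172,370])
```

```text
[-0.29201511 -0.23185419 -0.78028788] [0.49075068 0.1603578  0.23480338] 0.07044077741021822
((1.5971412658691406, -2.573873519897461), (115.35462188720703, 55.26924133300781), 0.2148296982049942)
[ 0.0046548  -0.00048085  0.08991681]
R -0.06483151263228132 0.08590082093365936
L 0.06014219324985133 0.08581366599620295
[ 0.45507365 -0.31606642  0.03689035]
```

View pics/w10.png

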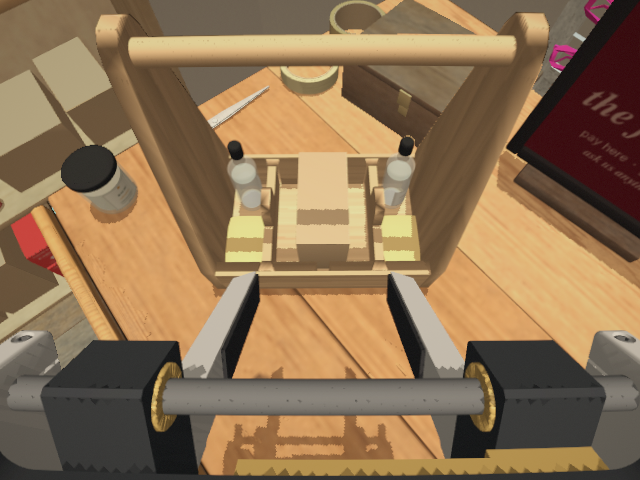

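The gift set stands flat and centred in the wide bay at (323,205). The side dividers, bottles and soaps are in place, and the arm is clear. Handing in.

```bash
python3 -c "
from bench import robot
print(robot.close_job())"
```

```text
the job is handed in; nothing more can be done
None
```

The divider is in the tin bin and the gift set stands flat and centred in the wide bay, its long side front to back; I handed the job in at about 16 s, and it returned no verdict.

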